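# Pack the celadon row in reverse order

## Task

Pack the four celadon pieces from the display bench into the four compartments of the packing box, one in each and in reverse order: seen from the robot, the leftmost piece goes into the rightmost compartment, the next into the second from the right, and so on (the buyer unpacks the box from the other side). Stand each piece upright on the compartment's floor, never tip it over or drop it: porcelain must be set down, not let fall.

Things in the scene. Friction and masses are not known exactly. Their poses are not given: they have to be found in the camera images.
- cup: Open round tea cup without a handle, 54 mm across and 70 mm tall, straight-sided from 30 mm up, wall 4 mm, 0.11 to 0.20 kg. Loose celadon-green porcelain. Origin: centre of its foot; z up. Starts upright on its stand, within 5 mm of the middle; any round grip does.
- bottle: Slender round bottle vase, 100 mm tall: belly 52 mm across up to 34 mm, narrowing to a straight neck 24 mm across from 66 to 97 mm up, lip 30 mm across at the top; 0.16 to 0.29 kg. Loose celadon-green porcelain. Origin: centre of its foot; z up. Starts upright on its stand, within 5 mm of the middle; best gripped by the neck.
- jar: Round tea jar with its lid and small knob (all one rigid piece), 81 mm tall: straight sides 54 mm across from 20 to 56 mm up, lid sloping in above, knob 18 mm across at the top; 0.18 to 0.31 kg. Loose celadon-green porcelain. Origin: centre of its foot; z up. Starts upright on its stand, within 5 mm of the middle; any round grip on the straight sides does.
- square: Square vase, 42 x 42 mm and flat-sided from 4 to 80 mm up, with a short round mouth 36 mm across on top, 90 mm tall in all; 0.16 to 0.29 kg. Loose celadon-green porcelain. Origin: centre of its foot; z up. Starts upright on its stand, within 5 mm of the middle; its x and y axes square to its flat sides, x within 0.35 rad of its stand's x.
- stand_cup: Round wooden stand, 66 mm across, 12 mm thick, on which the cup starts. Fixed in the row of stands on the bench, axes parallel to the bench's; it keeps showing its piece's place in the row. Origin: centre of its underside; its top is 52 mm above the table.
- stand_bottle: Six-sided wooden stand, about 65 mm across, 12 mm thick, on which the bottle starts. Fixed in the row of stands on the bench, axes parallel to the bench's; it keeps showing its piece's place in the row. Origin: centre of its underside; its top is 52 mm above the table.
- stand_jar: Eight-sided wooden stand, about 68 mm across, 12 mm thick, on which the jar starts. Fixed in the row of stands on the bench, axes parallel to the bench's; it keeps showing its piece's place in the row. Origin: centre of its underside; its top is 52 mm above the table.
- stand_square: Square wooden stand, 64 x 64 mm, 12 mm thick, on which the square vase starts. Fixed in the row of stands on the bench, axes parallel to the bench's; it keeps showing its piece's place in the row. Origin: centre of its underside; its top is 52 mm above the table.
- box: Shallow open box of pale wood, fixed, left or right of the bench: 86 x 326 mm, walls and dividers 6 mm thick, 22 mm tall, floor 6 mm thick. Four compartments 74 x 74 mm in a row along its y, centred at x = 0, y = +0.12, +0.04, -0.04, -0.12 m. Origin: centre of the underside. y points to the robot's left (to within 0.25 rad), so +0.12 is the leftmost; x points away from the robot.
- bench: Low dark rosewood display bench, fixed, 110 x 360 mm, 40 mm high. The four stands sit on it in a row along its y, 84 mm from centre to centre (y = +-0.042 and +-0.126 m, x = 0). Origin: centre of its underside at table height. y points to the robot's left (to within 0.25 rad); x points away from the robot. Loose bystanders up to 112 mm tall (kettle, bowl, gift box) stand beyond bench and box.
Mind the look-alikes: they are no part of the job. Leave any yellow look-alike of the jar alone. What is shaped like the square but pink is not meant.

How it is judged (in metres and radians):
At the end, for the whole second after the job is handed in: The k-th piece from the left on the bench (its stand still shows where) stands in the k-th compartment from the right: foot within 20 mm of the compartment centre along each box axis, at most 6 mm above its floor, upright within 0.1 rad, at rest (((y of stand_cup in the frame of bench between 0.106 and 0.146 m and y of cup in the frame of box between -0.14 and -0.1 m) or (y of stand_cup in the frame of bench between 0.022 and 0.062 m and y of cup in the frame of box between -0.06 and -0.02 m) or (y of stand_cup in the frame of bench between -0.062 and -0.022 m and y of cup in the frame of box between 0.02 and 0.06 m) or (y of stand_cup in the frame of bench between -0.146 and -0.106 m and y of cup in the frame of box between 0.1 and 0.14 m)) and ((y of stand_bottle in the frame of bench between 0.106 and 0.146 m and y of bottle in the frame of box between -0.14 and -0.1 m) or (y of stand_bottle in the frame of bench between 0.022 and 0.062 m and y of bottle in the frame of box between -0.06 and -0.02 m) or (y of stand_bottle in the frame of bench between -0.062 and -0.022 m and y of bottle in the frame of box between 0.02 and 0.06 m) or (y of stand_bottle in the frame of bench between -0.146 and -0.106 m and y of bottle in the frame of box between 0.1 and 0.14 m)) and ((y of stand_jar in the frame of bench between 0.106 and 0.146 m and y of jar in the frame of box between -0.14 and -0.1 m) or (y of stand_jar in the frame of bench between 0.022 and 0.062 m and y of jar in the frame of box between -0.06 and -0.02 m) or (y of stand_jar in the frame of bench between -0.062 and -0.022 m and y of jar in the frame of box between 0.02 and 0.06 m) or (y of stand_jar in the frame of bench between -0.146 and -0.106 m and y of jar in the frame of box between 0.1 and 0.14 m)) and ((y of stand_square in the frame of bench between 0.106 and 0.146 m and y of square in the frame of box between -0.14 and -0.1 m) or (y of stand_square in the frame of bench between 0.022 and 0.062 m and y of square in the frame of box between -0.06 and -0.02 m) or (y of stand_square in the frame of bench between -0.062 and -0.022 m and y of square in the frame of box between 0.02 and 0.06 m) or (y of stand_square in the frame of bench between -0.146 and -0.106 m and y of square in the frame of box between 0.1 and 0.14 m)) and x of cup in the frame of box between -0.02 and 0.02 m and z of each of cup, bottle, jar, square in the frame of box below 0.012 m and angle between each of cup, bottle, jar, square's own z axis and vertical below 0.1 rad and linear speed of each of cup, bottle, jar, square below 0.02 m/s and angular speed of each of cup, bottle, jar, square below 0.2 rad/s and x of bottle in the frame of box between -0.02 and 0.02 m and x of jar in the frame of box between -0.02 and 0.02 m and x of square in the frame of box between -0.02 and 0.02 m); the robot touches nothing.
It fails at once if a celadon piece is tipped or knocked over (leans more than 40 degrees) (angle between any of cup, bottle, jar, square's own z axis and vertical above 0.7 rad).
It fails at once if a celadon piece is dropped or thrown (moves faster than 0.55 m/s, a fall of about 15 mm, with no finger on it) ((linear speed of cup above 0.55 m/s and contact force between cup and the fingers below 0.05 N) or (linear speed of bottle above 0.55 m/s and contact force between bottle and the fingers below 0.05 N) or (linear speed of jar above 0.55 m/s and contact force between jar and the fingers below 0.05 N) or (linear speed of square above 0.55 m/s and contact force between square and the fingers below 0.05 N)).
It also fails if it takes over 112 s, if anything falls off the work surface, if the arm or the gripper's body presses on something with over 40 N, if the wrist force passes 120 N, or if a joint passes its speed limit or range.

## Robot

A 6-joint arm with a two-finger parallel gripper is mounted at the origin on the work surface. World frame = base frame: x ahead of the robot, y to its left, z up, the work surface at z = 0. Lengths are in m, angles in degrees, forces in N, time in s.
With the tool pointing down it reaches from about 0.3 to 0.75 m from the base axis. Payload 8.5 kg.
Tool frame: the origin (TCP) lies at the very end of the fingers, on their centre line; the grasp point (between the pads) lies 19 mm behind it; x points along the fingers, y is the direction in which the jaws open and shut, and the axes are right-handed (so a half turn about x gives the same grasp; the last joint's range is limited). The gripper opens to 85 mm and grips with 20 to 120 N. Pads are 22 mm wide; open, the fingers measure 114 mm over their backs; the gripper's body (76 mm by 85 mm) begins 54 mm behind the grasp point. The pads swing forward as they close: fully open they stand 13 mm farther back than shut.
Start: joints at [63.81, 21.807, 74.336, -0, 83.858, -12.336], TCP at [0.132, 0.534, 0.205] pointing down, gripper open.
Joint ranges: [-178.18, 178.18], [-50.72, 133.34], [12.68, 142.11], [-81.47, 261.47], [9.98, 163.14], [-165.26, 165.26]. Speed limits (degrees/s): [136.94, 136.94, 180, 180, 180, 180].

## Interface

Orientations are given as a 3x3 rotation matrix whose columns are the frame's x, y, z axes.
In Python, from rig import sensors, cams, env gives the robot as it stands.
- The arm moves only by the shell command python3 -m crank 'ROWS' [FORCE]. ROWS is a JSON object of lists of equal length, an entry for each row: "hand": the closure in counts, from 0 (fully open) to 255 (shut); "translation": the shift along the tool's x, y, z in m, a list of three; "dr": the turn, a rotation vector about the tool's x, y, z in rad, a list of three. A call has 1 to 5 rows; each row is the pose to reach, as a shift and turn from the pose commanded when the call began, along the tool's axes at that moment; what a row does not reach only later rows make up. A row lasts 1/10 s, in which the tool goes at most 50 mm and 8.59 degrees, less where a joint would pass 70% of its speed; a pose out of reach is approached as far as the arm can. A call with a gripper value outside its range is refused whole. The fingers move at their own pace and stop on an object; FORCE is the grip in N (left out, the last holds). Time passes only in rows, so rows that repeat a pose let the fingers close. It gives the time, the measured TCP pose, the force and the opening at its end, in the units of the state.
- sensors.observe(): the state, without advancing time (a new reading comes with each control period).
- cams.get_image(name): name is "side" or "top"; returns (picture, depth): 400x640x3 uint8, blue, green, red; 400x640 float32, m along the optical axis (not along the pixel's ray), 0 where there is no reading.
- cams.calibration(name): a dict with "vertical_fov" (degrees; the focal length in pixels is half the picture's height over the tangent of half this angle, whatever the lens; pixels are square), "cx", "cy" (the principal point, pixels), "extrinsics" (4x4, takes a point from camera to world coordinates). Camera axes: x right, y down, z forward; pixel columns grow to the right and rows downward; lengths in m; the calibration is good to about 2 mm. A picture is of the moment at which its call begins. calibration takes no time and is no camera call.
- env.close_job(): hands the job in, once; it reports no verdict.
The state is a dict: "time_s": time; "q": joint angles; "qvel": joint speeds; "joint_efforts": joint torques, N m; "position": TCP position; "tool_rot": TCP orientation; "ft_force": force on the tool from outside, world axes, zero at the start; "wrist_torque": the same for the moment, N m; "grip_width": finger opening in m.
Only numpy, scipy, OpenCV 4.12 (cv2) and the standard library are available. Lean on these libraries where they do the work, as an engineer would, in place of code of your own. Each camera call takes 0.05 s, during which the arm holds its last target. There are 200 camera calls.

## Working session

There is one attempt and no reset: what is moved stays moved. The work goes in short steps, Python scripts to look and compute and a shell command to move; the robot and the scene stay as the last step left them, time stands still between calls to the robot, and variables do not carry over. Pictures are saved under pics/ and viewed, about 12 in all and at most 16, crops included, and the job is handed in when it is done.

```bash
ls; mkdir -p pics; python3 - <<'E'
from rig import sensors,cams,env
import cv2,numpy as np
for n in("top","side"):
    p,d=cams.get_image(n); c=cams.calibration(n); np.savez(f"{n}0.npz",p=p,d=d)
    cv2.imwrite(f"pics/{n}0.png",p); print(n,c)
s=sensors.observe(); print(s)
E
```

```text
pics
top {'vertical_fov': 42.67555017005146, 'cx': 325.3111097405474, 'cy': 197.8647949366162, 'extrinsics': array([[-0.01783066, -0.99779607,  0.06391459,  0.46694378],
       [-0.99955528,  0.01931728,  0.0227175 ,  0.03606814],
       [-0.02390209, -0.0634811 , -0.99769677,  1.35585121],
       [ 0.        ,  0.        ,  0.        ,  1.        ]])}
side {'vertical_fov': 52.209006617207606, 'cx': 323.9079235203079, 'cy': 193.58747598526298, 'extrinsics': array([[-0.93925972, -0.24082038,  0.24453368,  0.25129225],
       [-0.3432056 ,  0.66122502, -0.66707675,  0.92385534],
       [-0.00104611, -0.71048365, -0.70371293,  0.96820735],
       [ 0.        ,  0.        ,  0.        ,  1.        ]])}
{'time_s': 0.1, 'q': array([ 6.38101451e+01,  2.18361242e+01,  7.43783909e+01, -2.17355732e-03,
        8.38567610e+01, -1.23361687e+01]), 'qvel': array([-0.01736115, -0.14988098, -0.23732438,  0.02916519, -0.1506515 ,
        0.00593856]), 'joint_efforts': array([ 4.82698611e-03, -4.49217868e+01, -2.31653595e+01, -7.78845038e-05,
        3.65046159e-03,  3.24177165e-05]), 'position': array([0.13158083, 0.53373328, 0.20409485]), 'tool_rot': array([[-5.15190830e-04,  2.39439028e-01,  9.70911266e-01],
       [-1.13293501e-03,  9.70910632e-01, -2.39439473e-01],
       [-9.99999226e-01, -1.22333638e-03, -2.28935397e-04]]), 'ft_force': array([-0.14521418, -0.860458  ,  0.19219948]), 'wrist_torque': array([-0.00940254,  0.01645641, -0.01191852]), 'grip_width': 0.08539473324879256}
```

View pics/top0.png

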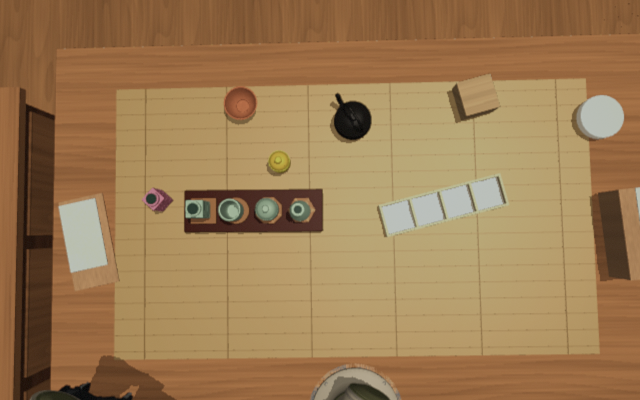

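View pics/side0.png

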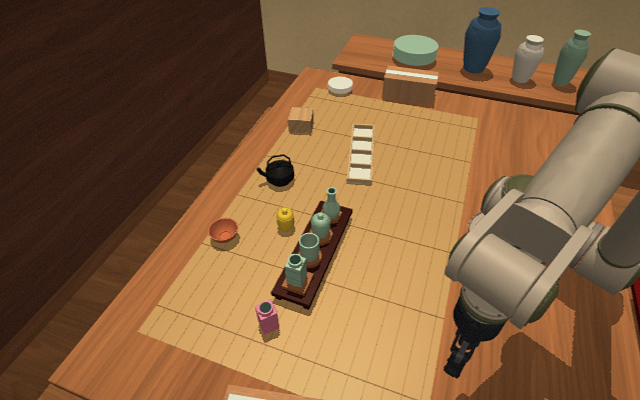

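The top view shows, from the robot's left, square (195,209), cup (231,209), jar (267,209) and bottle (301,209) on the bench. The box sits to the right around (443,206), and the yellow and pink look-alikes are off the bench. So the mapping is square→-0.12, cup→-0.04, jar→+0.04, bottle→+0.12. Next I measure poses from depth.

```bash
cat > h.py <<'E'
import numpy as np,cv2
from rig import sensors,cams
def cloud(n,p,d):
    c=cams.calibration(n);f=200/np.tan(np.radians(c["vertical_fov"]/2));v,u=np.mgrid[:400,:640]
    P=np.stack([(u-c["cx"])/f*d,(v-c["cy"])/f*d,d],-1)
    E=c["extrinsics"];W=P@E[:3,:3].T+E[:3,3];W[d<=0]=np.nan;return W
def rect(X):
    (c,s,a)=cv2.minAreaRect((X[:,:2]*1000).astype(np.float32));return np.round(c,1),np.round(s,1),round(a,2)
E
cat > m.py <<'E'
from h import *
for n in("top","side"):
    z=np.load(n+"0.npz");p,d=z["p"],z["d"];W=cloud(n,p,d)
    hsv=cv2.cvtColor(p,cv2.COLOR_BGR2HSV);H,S,V=hsv[...,0],hsv[...,1],hsv[...,2]
    x,y,zz=W[...,0],W[...,1],W[...,2]
    tab=(abs(x-.35)<.05)&(abs(y)<.3);print(n,"table z",np.nanmedian(zz[tab]))
    on=(abs(x-.45)<.1)&(y>0.05)&(y<.5)
    b=on&(V<75)&(zz>.02)&(zz<.05);print("bench",rect(W[b]),np.median(zz[b]),b.sum())
    bx=(x>.3)&(x<.6)&(y<-.02)&(y>-.5)
    r=bx&(zz>.015)&(zz<.035);print("boxrim",rect(W[r]),np.median(zz[r]),r.sum())
    w=bx&(S<60)&(V>120);print("white",rect(W[w]),np.median(zz[w]),w.sum())
    g=on&(H>45)&(H<100)&(zz>.05);k,L,st,_=cv2.connectedComponentsWithStats(g.astype(np.uint8))
    for i in range(1,k):
        m=L==i
        if m.sum()<30: continue
        X=W[m];zt=np.percentile(X[:,2],98);T=X[X[:,2]>zt-.006]
        print(m.sum(),"top z",zt.round(4),"toprect",rect(T),"all",rect(X),"med",np.median(X,0).round(3))
E
python3 m.py
```

```text
top table z 0.0015204658480716393
bench (array([509.5, 254.1]), array([352.5,  80.2]), 88.98) 0.04094833912880125 1159
boxrim (array([ 529.9, -240.2]), array([ 86.1, 327.6]), 13.68) 0.022170517218819796 981
white (array([ 529.3, -239.7]), array([ 83.4, 324.6]), 13.67) 0.00734181740166584 3748
404 top z 0.1255 toprect (array([522.6, 297.2]), array([50. , 51.7]), 51.35) all (array([522.6, 297.1]), array([51.5, 51.8]), 42.47) med [0.524 0.306 0.08 ]
367 top z 0.1353 toprect (array([523.8, 209.2]), array([14.8, 14.5]), 89.5) all (array([522.3, 208.8]), array([52.3, 49.1]), 87.22) med [0.522 0.207 0.118]
386 top z 0.1477 toprect (array([526.5, 380.1]), array([33.3, 33.5]), 88.52) all (array([526.2, 379.6]), array([41.2, 41.8]), 0.54) med [0.524 0.372 0.137]
287 top z 0.1581 toprect (array([520.2, 129.3]), array([26.2, 26. ]), 88.48) all (array([517.8, 129.3]), array([45.2, 45.6]), 44.15) med [0.517 0.127 0.108]
side table z 0.00048700918164357176
bench (array([507.9, 256.7]), array([358.7,  78.5]), 89.04) 0.03926622345906716 1148
boxrim (array([ 531.7, -239. ]), array([ 86.2, 334.2]), 13.72) 0.021164068775858746 435
white (array([ 532.6, -247.6]), array([ 71. , 297.9]), 13.75) 0.005771672983441611 639
1689 top z 0.1503 toprect (array([524.3, 258.6]), array([283.8,  24.7]), 88.61) all (array([523. , 261.1]), array([288.7,  52.4]), 89.57) med [0.519 0.283 0.107]
```

```bash
cat > to.py <<'E'
import sys,numpy as np
from scipy.spatial.transform import Rotation as R
from rig import sensors
x,y,z,phi=map(float,sys.argv[1:5]);s=sensors.observe();T=s["tool_rot"];c,n=np.cos(np.radians(phi)),np.sin(np.radians(phi))
G=np.array([[0,c,n],[0,n,-c],[-1,0,0]])
print("t",round(s["time_s"],2),"pos",s["position"].round(4),"w",round(s["grip_width"],4),"F",s["ft_force"].round(1))
print("shift",(T.T@(np.array([x,y,z])-s["position"])).round(4),"dr",R.from_matrix(T.T@G).as_rotvec().round(4))
E
python3 -m crank '{"hand":[0,0,0,0,0],"translation":[[0,-0.027,0.042],[0,-0.053,0.084],[0,-0.08,0.126],[0,-0.107,0.168],[0,-0.134,0.21]],"dr":[[0.14,0,0],[0.28,0,0],[0.42,0,0],[0.56,0,0],[0.7,0,0]]}' 30
python3 to.py 0.52 0.129 0.205 -1
python3 - <<'E'
from h import *
z=np.load("top0.npz");W=cloud("top",z["p"],z["d"]);x,y,zz=W[...,0],W[...,1],W[...,2]
m=(abs(x-.526)<.04)&(abs(y-.38)<.035)&(zz>.122);print(rect(W[m]))
m=m&(zz<.139);print(rect(W[m]),m.sum())
cv2.imwrite("pics/sq.png",cv2.resize(z["p"][170:250,160:330],None,fx=4.5,fy=4.5,interpolation=cv2.INTER_CUBIC))
E
```

```text
time_s: 0.6
position: [0.3043, 0.3519, 0.2045]
tool_rot: [[-0.0, 0.812, 0.584], [-0.0, 0.584, -0.812], [-1.0, -0.0, -0.0]]
ft_force: [0.8, 0.5, -0.3]
grip_width: 0.0852
t 0.6 pos [0.3043 0.3519 0.2045] w 0.0852 F [ 0.8  0.5 -0.3]
shift [-0.0005  0.0449  0.3069] dr [6.41e-01 1.00e-04 3.00e-04]
(array([526.4, 379.6]), array([41.1, 41.8]), 0.65)
(array([526.4, 379.6]), array([41.1, 41.8]), 0.65) 133
```

View pics/sq.png

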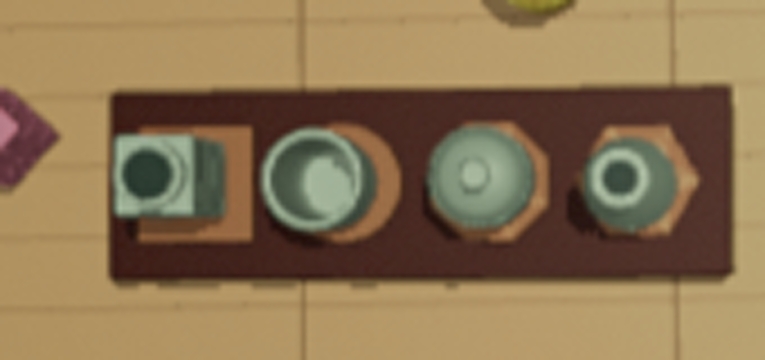

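The crop shows the square vase (shoulder at 115–192 px) nearly aligned with the bench and all four pieces upright. The move to above the bottle continues.

```bash
python3 -m crank '{"hand":[0,0,0,0,0],"translation":[[0,0.006,0.042],[0,0.012,0.084],[0,0.018,0.126],[0,0.025,0.168],[0,0.031,0.21]],"dr":[[0.128,0,0],[0.256,0,0],[0.384,0,0],[0.512,0,0],[0.641,0,0]]}' >/dev/null
python3 to.py 0.52 0.129 0.205 0
```

```text
t 1.1 pos [0.453  0.2005 0.2044] w 0.0853 F [0.5 0.2 0.4]
shift [-0.0006  0.0682  0.0703] dr [-0.0175 -0.      0.0005]
```

```bash
python3 -m crank '{"hand":[0,0,0,0],"translation":[[0,0.034,0.035],[0,0.068,0.07],[0,0.068,0.07],[0,0.068,0.07]],"dr":[[0,0,0],[-0.0175,0,0],[-0.0175,0,0],[-0.0175,0,0]]}' >/dev/null
python3 to.py 0.52 0.129 0.114 0
```

```text
t 1.5 pos [0.5194 0.1305 0.2039] w 0.0857 F [ 1.1 -0.1  0.2]
shift [0.0899 0.0007 0.0015] dr [ 0.0036 -0.0002  0.0015]
```

```bash
python3 -m crank '{"hand":[0,0,0,0,0],"translation":[[0.02,0,0.001],[0.045,0,0.001],[0.07,0,0.001],[0.09,0,0.001],[0.09,0,0.001]],"dr":[[0,0,0],[0,0,0],[0,0,0],[0,0,0],[0,0,0]]}' >/dev/null
python3 to.py 0.52 0.129 0.114 0
python3 -m crank '{"hand":[100,180,255,255,255],"translation":[[0,0,0],[0,0,0],[0,0,0],[0,0,0],[0,0,0]],"dr":[[0,0,0],[0,0,0],[0,0,0],[0,0,0],[0,0,0]]}' 35 >/dev/null
python3 to.py 0.52 0.129 0.2 0
python3 -m crank '{"hand":[255,255,255,255],"translation":[[0,0,0],[0,0,0],[0,0,0],[0,0,0]],"dr":[[0,0,0],[0,0,0],[0,0,0],[0,0,0]]}' 35 >/dev/null
python3 to.py 0.52 0.129 0.2 0
```

```text
t 2.0 pos [0.517  0.1312 0.1126] w 0.0856 F [-0.1  0.7  0.5]
shift [-0.0014  0.0029  0.0023] dr [ 0.007  -0.      0.0053]
t 2.5 pos [0.5197 0.1303 0.1157] w 0.0248 F [-1.3 -0.4  5.4]
shift [-0.0843  0.0005  0.0013] dr [ 0.0055 -0.0001 -0.0017]
t 2.9 pos [0.5197 0.1302 0.1157] w 0.0244 F [-1.2  0.3  5.6]
shift [-0.0843  0.0005  0.0012] dr [ 0.0054 -0.0001 -0.0018]
```

```bash
python3 -m crank '{"hand":[255,255,255,255,255],"translation":[[-0.005,0,0],[-0.015,0,0],[-0.03,0,0],[-0.048,0,0],[-0.06,0,0]],"dr":[[0,0,0],[0,0,0],[0,0,0],[0,0,0],[0,0,0]]}' 35 >/dev/null
python3 to.py 0.502 -0.123 0.17 13.7
```

```text
t 3.4 pos [0.5196 0.1302 0.1764] w 0.0244 F [-0.1 -0.3 -2.3]
shift [ 0.0064 -0.019   0.2531] dr [-2.336e-01  2.000e-04 -1.600e-03]
```

```bash
python3 -m crank '{"hand":[255,255,255,255,255],"translation":[[0,-0.001,0.01],[0,-0.003,0.03],[0,-0.005,0.06],[0,-0.007,0.095],[0,-0.01,0.13]],"dr":[[0,0,0],[-0.02,0,0],[-0.05,0,0],[-0.09,0,0],[-0.13,0,0]]}' >/dev/null
python3 to.py 0.502 -0.123 0.17 13.7
```

```text
t 3.9 pos [ 0.5093 -0.0015  0.1741] w 0.0247 F [ 0.2 -0.5 -2.3]
shift [ 0.0041 -0.0239  0.1193] dr [-0.1017 -0.0002  0.001 ]
```

```bash
python3 -m crank '{"hand":[255,255,255,255,255],"translation":[[0,-0.006,0.03],[0,-0.012,0.06],[0,-0.018,0.09],[0,-0.023,0.111],[0,-0.024,0.119]],"dr":[[-0.03,0,0],[-0.06,0,0],[-0.09,0,0],[-0.1,0,0],[-0.1,0,0]]}' >/dev/null
python3 -m crank '{"hand":[255,255,255],"translation":[[0,0,0],[0,0,0],[0,0,0]],"dr":[[0,0,0],[0,0,0],[0,0,0]]}' >/dev/null
python3 to.py 0.502 -0.123 0.07 13.7
python3 - <<'E'
from h import *
for n in("top","side"):
    p,d=cams.get_image(n);cv2.imwrite(f"pics/{n}1.png",p)
E
```

```text
t 4.7 pos [ 0.5023 -0.12    0.1746] w 0.0242 F [-0.3  0.4 -2.2]
shift [ 0.1046 -0.001   0.0029] dr [-0.0025 -0.0003  0.0001]
```

View pics/side1.png

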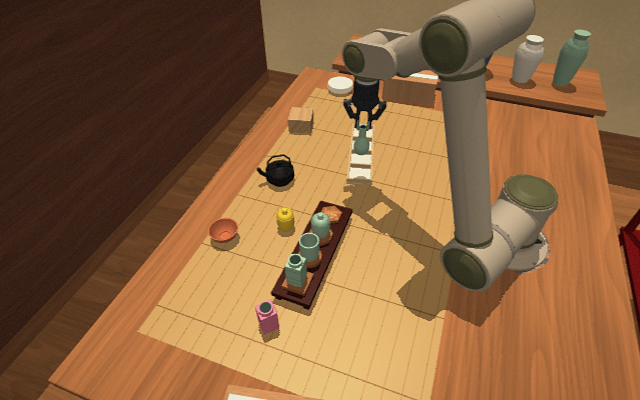

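The side view shows the bottle hanging upright at (362,138) above the box. The foot should meet the floor at TCP z ≈ 0.0697.

```bash
python3 -m crank '{"hand":[255,255,255,255,255],"translation":[[0.015,-0.001,0.003],[0.04,-0.001,0.003],[0.065,-0.001,0.003],[0.085,-0.001,0.003],[0.095,-0.001,0.003]],"dr":[[0,0,0],[0,0,0],[0,0,0],[0,0,0],[0,0,0]]}' >/dev/null
python3 -m crank '{"hand":[255,255,255,255],"translation":[[0.003,0,0],[0.006,0,0],[0.008,0,0],[0.009,0,0]],"dr":[[0,0,0],[0,0,0],[0,0,0],[0,0,0]]}' >/dev/null
python3 to.py 0.502 -0.123 0.07 13.7
```

```text
t 5.7 pos [ 0.5023 -0.1243  0.0711] w 0.0244 F [-0.  1. -2.]
shift [ 0.0011 -0.     -0.0013] dr [-0.0035  0.0008 -0.0009]
```

```bash
python3 -m crank '{"hand":[255,255],"translation":[[0.001,0,0],[0.001,0,0]],"dr":[[0,0,0],[0,0,0]]}' >/dev/null; python3 to.py 0.502 -0.123 0.07 13.7
python3 -m crank '{"hand":[255,255],"translation":[[0.001,0,0],[0.001,0,0]],"dr":[[0,0,0],[0,0,0]]}' >/dev/null; python3 to.py 0.502 -0.123 0.07 13.7
```

```text
t 5.9 pos [ 0.5021 -0.1242  0.0699] w 0.025 F [-0.2  0.6 -1.8]
shift [-0.0001  0.0001 -0.0012] dr [-0.0036  0.0004 -0.0004]
t 6.1 pos [ 0.5026 -0.1245  0.0697] w 0.0243 F [-1.7  0.5  6.7]
shift [-0.0003 -0.0002 -0.0016] dr [-0.0035  0.0015 -0.0016]
```

Contact came exactly at the predicted height, so I release, rise and head for the jar.

```bash
python3 -m crank '{"hand":[180,100,0,0,0],"translation":[[0,0,0],[0,0,0],[0,0,0],[0,0,0],[0,0,0]],"dr":[[0,0,0],[0,0,0],[0,0,0],[0,0,0],[0,0,0]]}' >/dev/null; python3 to.py 0.502 -0.123 0.2 13.7
python3 -m crank '{"hand":[0,0,0,0,0],"translation":[[-0.02,0,0],[-0.05,0,0],[-0.09,0,0],[-0.12,0,0],[-0.13,0,0]],"dr":[[0,0,0],[0,0,0],[0,0,0],[0,0,0],[0,0,0]]}' >/dev/null
python3 to.py 0.523 0.209 0.2 0
```

```text
t 6.6 pos [ 0.502  -0.1241  0.0686] w 0.0812 F [ 0.7 -0.4 -0.4]
shift [-0.1314  0.0002 -0.0011] dr [-0.0036 -0.      0.    ]
t 7.1 pos [ 0.5029 -0.1246  0.2016] w 0.0852 F [ 0.   0.8 -0.1]
shift [ 0.0009  0.0974 -0.3197] dr [ 0.2356  0.003  -0.0044]
```

```bash
python3 -m crank '{"hand":[0,0,0,0,0],"translation":[[0,0.007,-0.025],[0,0.021,-0.07],[0,0.036,-0.12],[0,0.05,-0.165],[0,0.064,-0.21]],"dr":[[0.02,0,0],[0.06,0,0],[0.1,0,0],[0.15,0,0],[0.19,0,0]]}' >/dev/null
python3 to.py 0.523 0.209 0.2 0
```

```text
t 7.6 pos [0.5147 0.097  0.1977] w 0.0857 F [ 1.1 -0.2  0.5]
shift [-0.0023  0.0132 -0.1115] dr [ 0.0435 -0.0002  0.0015]
```

```bash
python3 -m crank '{"hand":[0,0,0,0,0],"translation":[[0,0.005,-0.04],[0,0.01,-0.08],[0,0.013,-0.105],[0,0.013,-0.1115],[0,0.013,-0.1115]],"dr":[[0.02,0,0],[0.04,0,0],[0.04,0,0],[0.04,0,0],[0.04,0,0]]}' >/dev/null
python3 to.py 0.523 0.209 0.07 0
python3 - <<'E'
from h import *
p,d=cams.get_image("top");cv2.imwrite("pics/top2.png",p)
W=cloud("top",p,d);m=(abs(W[...,0]-.502)<.03)&(abs(W[...,1]+.123)<.03)&(W[...,2]>.098);print("bottle lip",rect(W[m]),m.sum(),np.median(W[m][:,2]))
E
```

```text
t 8.1 pos [0.5227 0.2073 0.1977] w 0.0853 F [ 0.6 -0.9  0.3]
shift [ 0.1277  0.0005 -0.0018] dr [0.0069 0.0005 0.0015]
bottle lip (array([ 502.8, -125.1]), array([27.1, 26.9]), 88.74) 117 0.1069465439152546
```

```bash
python3 -m crank '{"hand":[0,0,0,0,0],"translation":[[0.025,0.0005,-0.002],[0.06,0.0005,-0.002],[0.09,0.0005,-0.002],[0.115,0.0005,-0.002],[0.127,0.0005,-0.002]],"dr":[[0,0,0],[0,0,0],[0,0,0],[0,0,0],[0,0,0]]}' >/dev/null
python3 to.py 0.523 0.209 0.07 0
python3 -m crank '{"hand":[40,80,130,180,255],"translation":[[0,0,0],[0,0,0],[0,0,0],[0,0,0],[0,0,0]],"dr":[[0,0,0],[0,0,0],[0,0,0],[0,0,0],[0,0,0]]}' 40 >/dev/null
python3 -m crank '{"hand":[255,255,255],"translation":[[0,0,0],[0,0,0],[0,0,0]],"dr":[[0,0,0],[0,0,0],[0,0,0]]}' >/dev/null
python3 to.py 0.523 0.209 0.2 0
```

```text
t 8.65 pos [0.5228 0.2073 0.0696] w 0.0855 F [-0.  -0.   1.1]
shift [-0.0004  0.0002 -0.0017] dr [0.0036 0.0008 0.0034]
t 9.45 pos [0.5244 0.209  0.0734] w 0.0512 F [-1.9 -1.6  6.8]
shift [-1.266e-01 -1.000e-03 -1.000e-04] dr [ 0.0056 -0.0002 -0.0031]
```

```bash
python3 - <<'E'
from h import *
p,d=cams.get_image("side");cv2.imwrite("pics/side2.png",cv2.resize(p[150:270,240:400],None,fx=4.5,fy=4.5,interpolation=cv2.INTER_CUBIC))
E
```

```text
(no output)
```

View pics/side2.png

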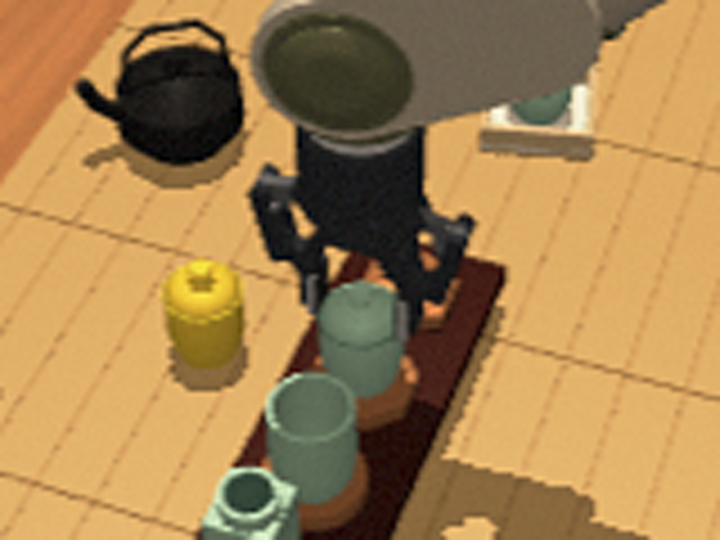

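The near pad (402,320) sits around the lid edge, which explains the 51 mm width and means the grip is too high. I'll measure the true fingertip height from side depth.

```bash
python3 - <<'E'
from h import *
p,d=cams.get_image("side");W=cloud("side",p,d)
hsv=cv2.cvtColor(p,cv2.COLOR_BGR2HSV)
x,y,z=[W[...,i] for i in range(3)]
m=(abs(y-.209)<.014)&(x<.5)&(x>.44)&(z>.055)
for a in np.where(m)[0][:0]:pass
v,u=np.where(m);o=np.argsort(z[m])[:14]
for i in o: print(u[i],v[i],W[v[i],u[i]].round(4),hsv[v[i],u[i]])
m=(abs(y-.209)<.03)&(abs(x-.523)<.03)&(z>.06)&(hsv[...,1]>40)&(hsv[...,0]>45)&(hsv[...,0]<100)
for lo in np.arange(.06,.14,.008):
    k=m&(z>=lo)&(z<lo+.008)
    if k.any(): print(lo.round(3),k.sum(),np.hypot(x[k]-.5235,y[k]-.209).max().round(4),y[k].max().round(4))
E
```

```text
329 237 [0.4941 0.2196 0.0551] [ 13 172 107]
328 230 [0.5    0.212  0.0753] [33 56 95]
328 229 [0.4993 0.2139 0.082 ] [58 45 96]
328 228 [0.4997 0.2129 0.0852] [57 48 96]
328 227 [0.4998 0.2127 0.0891] [55 47 98]
328 226 [0.4997 0.2132 0.0941] [ 51  53 101]
328 225 [0.4976 0.2193 0.1058] [36 29 87]
329 225 [0.4943 0.2202 0.1081] [27 25 90]
330 223 [0.4937 0.2135 0.1096] [26 27 66]
331 223 [0.4903 0.2149 0.1124] [105  23  22]
328 223 [0.4977 0.2191 0.114 ] [24 29 89]
329 224 [0.4938 0.2216 0.1141] [ 18  26 100]
328 224 [0.4963 0.223  0.1145] [19 23 87]
329 223 [0.4948 0.2188 0.1149] [ 16  28 101]
0.06 12 0.0262 0.2341
0.068 16 0.0282 0.2366
0.076 31 0.0317 0.2383
0.084 30 0.0299 0.2387
0.092 26 0.0309 0.2378
0.1 34 0.0307 0.2375
0.108 72 0.0297 0.2382
0.116 98 0.0287 0.2348
0.124 17 0.0283 0.222
0.132 19 0.0292 0.2205
0.14 1 0.0269 0.2182
```

```bash
python3 - <<'E'
from h import *
p,d=cams.get_image("side");W=cloud("side",p,d)
for u in (314,320,326):
    print(u,[(v,*W[v,u].round(3),int(p[v,u].max())) for v in range(190,218,3)])
E
```

```text
314 [(190, np.float64(0.526), np.float64(0.247), np.float64(0.258), 25), (193, np.float64(0.526), np.float64(0.248), np.float64(0.248), 30), (196, np.float64(0.527), np.float64(0.246), np.float64(0.235), 25), (199, np.float64(0.534), np.float64(0.228), np.float64(0.204), 26), (202, np.float64(0.539), np.float64(0.216), np.float64(0.18), 27), (205, np.float64(0.599), np.float64(0.068), np.float64(0.002), 208), (208, np.float64(0.595), np.float64(0.08), np.float64(0.0), 236), (211, np.float64(0.576), np.float64(0.126), np.float64(0.04), 132), (214, np.float64(0.545), np.float64(0.204), np.float64(0.118), 123), (217, np.float64(0.541), np.float64(0.216), np.float64(0.119), 128)]
320 [(190, np.float64(0.512), np.float64(0.242), np.float64(0.258), 27), (193, np.float64(0.511), np.float64(0.244), np.float64(0.25), 27), (196, np.float64(0.512), np.float64(0.242), np.float64(0.237), 32), (199, np.float64(0.52), np.float64(0.222), np.float64(0.204), 24), (202, np.float64(0.517), np.float64(0.229), np.float64(0.201), 31), (205, np.float64(0.519), np.float64(0.223), np.float64(0.182), 30), (208
[... 254 characters left out ...]
(0.126), 121)]
326 [(190, np.float64(0.499), np.float64(0.234), np.float64(0.255), 25), (193, np.float64(0.498), np.float64(0.235), np.float64(0.245), 22), (196, np.float64(0.498), np.float64(0.235), np.float64(0.235), 26), (199, np.float64(0.503), np.float64(0.22), np.float64(0.208), 25), (202, np.float64(0.503), np.float64(0.222), np.float64(0.199), 26), (205, np.float64(0.502), np.float64(0.225), np.float64(0.191), 27), (208, np.float64(0.502), np.float64(0.223), np.float64(0.177), 27), (211, np.float64(0.501), np.float64(0.225), np.float64(0.168), 19), (214, np.float64(0.533), np.float64(0.136), np.float64(0.052), 172), (217, np.float64(0.509), np.float64(0.203), np.float64(0.117), 126)]
```

Body bottom (~0.18) and fingertips (~0.105) both lie about 25–30 mm above where the reported TCP would put them. So I reopen, go 24 mm lower and regrip.

```bash
python3 -m crank '{"hand":[120,60,0,0,0],"translation":[[0,0,0],[0,0,0],[0,0,0],[0,0,0],[0,0,0]],"dr":[[0,0,0],[0,0,0],[0,0,0],[0,0,0],[0,0,0]]}' >/dev/null
python3 -m crank '{"hand":[0,0,0,0],"translation":[[0.008,0,0],[0.016,0,0],[0.024,0,0],[0.024,0,0]],"dr":[[0,0,0],[0,0,0],[0,0,0],[0,0,0]]}' >/dev/null
python3 to.py 0.523 0.209 0.07 0
python3 -m crank '{"hand":[40,80,130,180,255],"translation":[[0,0,0],[0,0,0],[0,0,0],[0,0,0],[0,0,0]],"dr":[[0,0,0],[0,0,0],[0,0,0],[0,0,0],[0,0,0]]}' 40 >/dev/null
python3 -m crank '{"hand":[255,255,255],"translation":[[0,0,0],[0,0,0],[0,0,0]],"dr":[[0,0,0],[0,0,0],[0,0,0]]}' >/dev/null
python3 to.py 0.523 0.209 0.2 0
```

```text
t 10.5 pos [0.5228 0.2088 0.046 ] w 0.0853 F [-0.7 -0.6  0.8]
shift [-0.024   0.0001 -0.0002] dr [0.0055 0.0005 0.0029]
t 11.3 pos [0.5239 0.2091 0.0482] w 0.0529 F [-1.2 -0.2  5.8]
shift [-0.1518 -0.0007  0.    ] dr [ 0.0055 -0.0002 -0.0009]
```

```bash
python3 -m crank '{"hand":[255,255,255,255,255],"translation":[[-0.003,0,0],[-0.006,0,0],[-0.01,0,0],[-0.015,0,0],[-0.02,0,0]],"dr":[[0,0,0],[0,0,0],[0,0,0],[0,0,0],[0,0,0]]}' >/dev/null
python3 to.py 0.523 0.209 0.2 0
python3 - <<'E'
from h import *
p,d=cams.get_image("side");cv2.imwrite("pics/side3.png",cv2.resize(p[150:270,240:400],None,fx=4.5,fy=4.5,interpolation=cv2.INTER_CUBIC))
E
```

```text
t 11.8 pos [0.5236 0.209  0.068 ] w 0.0527 F [ 0.   0.2 -2.3]
shift [-0.132  -0.0006 -0.    ] dr [0.0055 0.     0.0001]
```

View pics/side3.png

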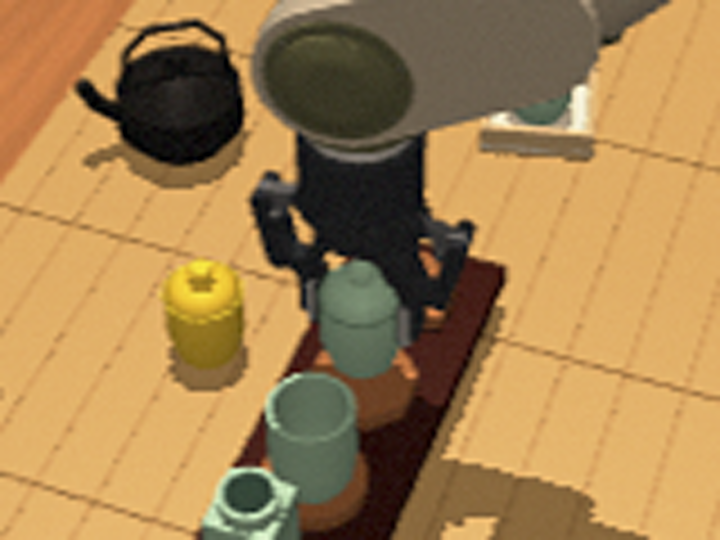

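The jar is upright and clear of its stand (360,320), and the pads are on the straight sides. Next I lift it over the bottle and carry it to (0.521,-0.201).

```bash
python3 -m crank '{"hand":[255,255,255,255,255],"translation":[[-0.01,0,0],[-0.03,0,0.004],[-0.05,0,0.015],[-0.065,0,0.035],[-0.068,0,0.065]],"dr":[[0,0,0],[0,0,0],[0,0,0],[0,0,0],[-0.02,0,0]]}' >/dev/null
python3 -m crank '{"hand":[255,255,255,255,255],"translation":[[0,0,0.035],[0,0,0.07],[0,0,0.105],[0,0,0.14],[0,0,0.175]],"dr":[[-0.03,0,0],[-0.06,0,0],[-0.09,0,0],[-0.12,0,0],[-0.15,0,0]]}' >/dev/null
python3 to.py 0.521 -0.201 0.134 13.7
```

```text
t 12.85 pos [ 0.5283 -0.0324  0.1363] w 0.0528 F [ 0.2 -0.2 -2.4]
shift [ 0.0023 -0.0369  0.1647] dr [-0.0624  0.0002 -0.0005]
```

```bash
python3 -m crank '{"hand":[255,255,255,255,255],"translation":[[0,-0.008,0.035],[0,-0.016,0.07],[0,-0.024,0.105],[0,-0.032,0.14],[0,-0.036,0.16]],"dr":[[-0.02,0,0],[-0.04,0,0],[-0.06,0,0],[-0.06,0,0],[-0.06,0,0]]}' >/dev/null
python3 -m crank '{"hand":[255,255,255,255],"translation":[[0,-0.001,0.002],[0,-0.001,0.002],[0,-0.001,0.002],[0,-0.001,0.002]],"dr":[[0,0,0],[0,0,0],[0,0,0],[0,0,0]]}' >/dev/null
python3 to.py 0.521 -0.201 0.0022 13.7
```

```text
t 13.75 pos [ 0.5205 -0.1959  0.1358] w 0.0529 F [ 0.7  0.2 -2.8]
shift [ 0.1336 -0.0008  0.0051] dr [-0.0023 -0.0001 -0.0001]
```

```bash
python3 -m crank '{"hand":[255,255,255,255,255],"translation":[[0,0,0.005],[0.02,0,0.005],[0.05,0,0.005],[0.08,0,0.005],[0.105,0,0.005]],"dr":[[0,0,0],[0,0,0],[0,0,0],[0,0,0],[0,0,0]]}' >/dev/null
python3 -m crank '{"hand":[255,255,255,255],"translation":[[0.01,0,0],[0.016,0,0],[0.021,0,0],[0.021,0,0]],"dr":[[0,0,0],[0,0,0],[0,0,0],[0,0,0]]}' >/dev/null
python3 to.py 0.521 -0.201 0.0022 13.7
python3 - <<'E'
from h import *
p,d=cams.get_image("side");cv2.imwrite("pics/side4.png",cv2.resize(p[90:210,280:440],None,fx=4.5,fy=4.5,interpolation=cv2.INTER_CUBIC))
E
```

```text
t 14.65 pos [ 0.5219 -0.202   0.01  ] w 0.0533 F [ 0.1  0.4 -3. ]
shift [ 0.0078 -0.0007 -0.0012] dr [-0.0034  0.0006 -0.0005]
```

View pics/side4.png

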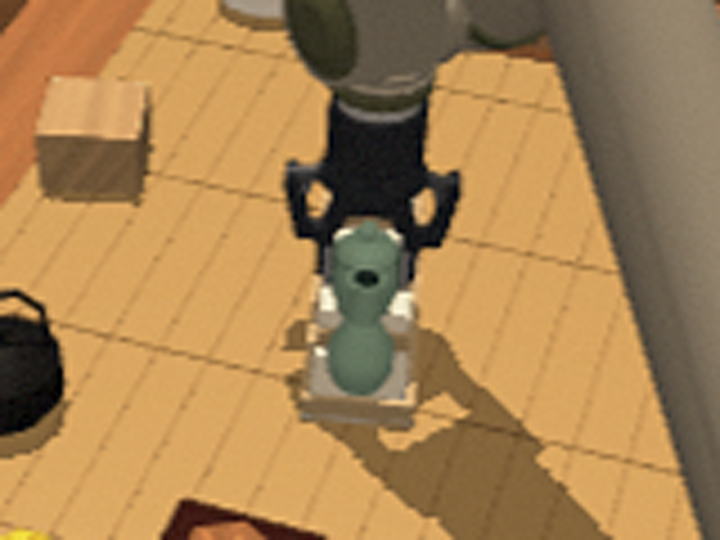

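The jar (367,260) is over the second compartment with the bottle upright in front of it, and the fingers are clear. I step down to contact.

```bash
python3 -m crank '{"hand":[255,255,255,255],"translation":[[0.003,0,0],[0.006,0,0],[0.0075,0,0],[0.0075,0,0]],"dr":[[0,0,0],[0,0,0],[0,0,0],[0,0,0]]}' >/dev/null; python3 to.py 0.521 -0.201 0.0022 13.7
python3 -m crank '{"hand":[255,255],"translation":[[0.001,0,0],[0.001,0,0]],"dr":[[0,0,0],[0,0,0]]}' >/dev/null; python3 to.py 0.521 -0.201 0.002 13.7
```

```text
t 15.1 pos [ 0.5217 -0.2019  0.0022] w 0.0529 F [-0.4  0.2 -2.4]
shift [ 0.     -0.0005 -0.001 ] dr [-0.0036  0.0001 -0.0001]
t 15.3 pos [ 0.5217 -0.2019  0.0022] w 0.0528 F [-4.2  2.3  7. ]
shift [ 0.0002 -0.0005 -0.001 ] dr [-0.0035  0.0007 -0.0004]
```

```bash
python3 -m crank '{"hand":[150,80,0,0,0],"translation":[[0,0,0],[0,0,0],[0,0,0],[0,0,0],[0,0,0]],"dr":[[0,0,0],[0,0,0],[0,0,0],[0,0,0],[0,0,0]]}' >/dev/null; python3 to.py 0.521 -0.201 0.2 13.7
python3 -m crank '{"hand":[0,0,0,0,0],"translation":[[-0.02,0,0],[-0.06,0,0],[-0.1,0,0],[-0.14,0,0],[-0.18,0,0]],"dr":[[0,0,0],[0,0,0],[0,0,0],[0,0,0],[0,0,0]]}' >/dev/null
python3 -m crank '{"hand":[0,0,0,0,0],"translation":[[0,0.008,-0.035],[0,0.02,-0.08],[0,0.03,-0.125],[0,0.04,-0.17],[0,0.051,-0.215]],"dr":[[0.02,0,0],[0.05,0,0],[0.08,0,0],[0.11,0,0],[0.13,0,0]]}' >/dev/null
python3 to.py 0.5226 0.297 0.18 0
```

```text
t 15.8 pos [ 0.5217 -0.2019  0.001 ] w 0.0854 F [ 0.4 -0.1 -0.6]
shift [-0.199  -0.0004 -0.001 ] dr [-0.0036 -0.     -0.    ]
t 16.8 pos [0.5207 0.0209 0.1812] w 0.0854 F [ 0.9 -0.8 -0.2]
shift [ 0.0012  0.0306 -0.2744] dr [ 1.04e-01 -0.00e+00 -1.00e-04]
```

```bash
python3 -m crank '{"hand":[0,0,0,0,0],"translation":[[0,0.005,-0.045],[0,0.01,-0.09],[0,0.016,-0.135],[0,0.021,-0.18],[0,0.026,-0.22]],"dr":[[0.02,0,0],[0.04,0,0],[0.06,0,0],[0.08,0,0],[0.1,0,0]]}' >/dev/null
python3 to.py 0.5226 0.297 0.18 0
```

```text
t 17.3 pos [0.5233 0.2428 0.1811] w 0.0853 F [ 1.  -1.   0.2]
shift [ 0.0011 -0.0004 -0.0542] dr [ 0.0053 -0.0001 -0.    ]
```

```bash
python3 -m crank '{"hand":[0,0,0,0],"translation":[[0,0,-0.03],[0,0,-0.051],[0,0,-0.051],[0,0,-0.051]],"dr":[[0,0,0],[0,0,0],[0,0,0],[0,0,0]]}' >/dev/null
python3 to.py 0.5226 0.297 0.046 0
python3 - <<'E'
from h import *
p,d=cams.get_image("top");W=cloud("top",p,d);m=(abs(W[...,0]-.521)<.04)&(abs(W[...,1]+.201)<.04)&(W[...,2]>.076)
print("jar",rect(W[m]),m.sum(),W[m][:,2].max())
E
```

```text
t 17.7 pos [0.5233 0.2915 0.1808] w 0.0854 F [-0.8  1.2 -0.9]
shift [ 0.1348 -0.0006 -0.0056] dr [0.0062 0.0004 0.0005]
jar (array([ 522.7, -199. ]), array([29. , 30.6]), 17.36) 69 0.0943158093707388
```

```bash
python3 -m crank '{"hand":[0,0,0,0,0],"translation":[[0.02,0,-0.005],[0.055,-0.0005,-0.005],[0.095,-0.0005,-0.005],[0.125,-0.0005,-0.005],[0.134,-0.0005,-0.005]],"dr":[[0,0,0],[0,0,0],[0,0,0],[0,0,0],[0,0,0]]}' >/dev/null
python3 -m crank '{"hand":[40,80,130,180,255],"translation":[[0,0,0],[0,0,0],[0,0,0],[0,0,0],[0,0,0]],"dr":[[0,0,0],[0,0,0],[0,0,0],[0,0,0],[0,0,0]]}' 30 >/dev/null
python3 -m crank '{"hand":[255,255,255],"translation":[[0,0,0],[0,0,0],[0,0,0]],"dr":[[0,0,0],[0,0,0],[0,0,0]]}' >/dev/null
python3 to.py 0.5226 0.297 0.2 0
```

```text
t 19.05 pos [0.5241 0.2967 0.0492] w 0.0541 F [ 0.1 -1.9  7.4]
shift [-0.1508 -0.0009 -0.0004] dr [ 0.0055 -0.0007 -0.0039]
```

```bash
python3 -m crank '{"hand":[255,255,255,255,255],"translation":[[-0.004,0,0],[-0.01,0,0],[-0.025,0,0],[-0.05,0,0],[-0.075,0,0]],"dr":[[0,0,0],[0,0,0],[0,0,0],[0,0,0],[0,0,0]]}' >/dev/null
python3 to.py 0.54 -0.2787 0.14 13.7
python3 -m crank '{"hand":[255,255,255,255,255],"translation":[[-0.012,0,0.015],[-0.015,0,0.04],[-0.015,0,0.075],[-0.015,0,0.11],[-0.015,0,0.145]],"dr":[[0,0,0],[-0.02,0,0],[-0.04,0,0],[-0.06,0,0],[-0.08,0,0]]}' >/dev/null
python3 to.py 0.54 -0.2787 0.14 13.7
```

```text
t 19.55 pos [0.5226 0.2967 0.1232] w 0.0545 F [-0.1 -0.  -2.4]
shift [-0.0168  0.0142  0.5754] dr [-0.2335  0.      0.0007]
t 20.05 pos [0.523  0.1496 0.1369] w 0.0541 F [ 0.4 -0.  -1.6]
shift [-0.003  -0.02    0.4282] dr [-1.527e-01  1.000e-04  8.000e-04]
```

```bash
python3 -m crank '{"hand":[255,255,255,255,255],"translation":[[-0.003,-0.002,0.04],[-0.003,-0.004,0.08],[-0.003,-0.006,0.12],[-0.003,-0.008,0.16],[-0.003,-0.01,0.2]],"dr":[[-0.015,0,0],[-0.03,0,0],[-0.045,0,0],[-0.06,0,0],[-0.075,0,0]]}' >/dev/null
python3 to.py 0.54 -0.2787 0.14 13.7
```

```text
t 20.55 pos [ 0.5299 -0.0507  0.14  ] w 0.0545 F [ 0.9 -0.2 -1.2]
shift [ 0.     -0.0266  0.2267] dr [-0.0783 -0.0002  0.0006]
```

```bash
python3 -m crank '{"hand":[255,255,255,255,255],"translation":[[0,-0.004,0.04],[0,-0.009,0.08],[0,-0.014,0.12],[0,-0.018,0.155],[0,-0.022,0.185]],"dr":[[-0.015,0,0],[-0.03,0,0],[-0.045,0,0],[-0.06,0,0],[-0.075,0,0]]}' >/dev/null
python3 to.py 0.54 -0.2787 0.14 13.7
python3 -m crank '{"hand":[255,255,255,255],"translation":[[0,-0.004,0.025],[0,-0.005,0.037],[0,-0.005,0.037],[0,-0.005,0.037]],"dr":[[0,0,0],[0,0,0],[0,0,0],[0,0,0]]}' >/dev/null
python3 to.py 0.54 -0.2787 0.0032 13.7
```

```text
t 21.05 pos [ 0.5376 -0.237   0.1398] w 0.0542 F [ 0.4  0.2 -1.1]
shift [-0.0002 -0.0073  0.0411] dr [-0.0042 -0.0004  0.0007]
t 21.45 pos [ 0.5421 -0.2709  0.1399] w 0.0547 F [-0.1  0.3 -1.9]
shift [ 0.1367 -0.0038  0.0073] dr [-0.0034 -0.001   0.0004]
```

```bash
python3 -m crank '{"hand":[255,255,255,255,255],"translation":[[0,-0.003,0.005],[0.02,-0.003,0.005],[0.055,-0.003,0.005],[0.09,-0.003,0.005],[0.115,-0.003,0.005]],"dr":[[0,0,0],[0,0,0],[0,0,0],[0,0,0],[0,0,0]]}' >/dev/null
python3 -m crank '{"hand":[255,255,255,255],"translation":[[0.01,0,0],[0.015,0,0],[0.017,0,0],[0.017,0,0]],"dr":[[0,0,0],[0,0,0],[0,0,0],[0,0,0]]}' >/dev/null
python3 to.py 0.54 -0.2787 0.0032 13.7
```

```text
t 22.35 pos [ 0.5412 -0.2776  0.0092] w 0.0544 F [ 0.   0.3 -1.9]
shift [ 0.006  -0.0015  0.0008] dr [-0.0034  0.0014 -0.0011]
```

```bash
python3 -m crank '{"hand":[255,255,255,255],"translation":[[0.002,0,0],[0.004,0,0],[0.0055,0,0],[0.0055,0,0]],"dr":[[0,0,0],[0,0,0],[0,0,0],[0,0,0]]}' >/dev/null; python3 to.py 0.54 -0.2787 0.0032 13.7
python3 -m crank '{"hand":[255,255],"translation":[[0.001,0,0],[0.001,0,0]],"dr":[[0,0,0],[0,0,0]]}' >/dev/null; python3 to.py 0.54 -0.2787 0.0032 13.7
```

```text
t 22.75 pos [ 0.5408 -0.2775  0.0032] w 0.0539 F [-0.4  0.3  3.8]
shift [ 0.     -0.0011  0.0009] dr [-0.0036  0.0007 -0.0004]
t 22.95 pos [ 0.5409 -0.2776  0.0032] w 0.0541 F [-4.7  1.4 11.4]
shift [-0.     -0.0011  0.0009] dr [-0.0035  0.0013 -0.0007]
```

```bash
python3 -m crank '{"hand":[150,80,0,0,0],"translation":[[0,0,0],[0,0,0],[0,0,0],[0,0,0],[0,0,0]],"dr":[[0,0,0],[0,0,0],[0,0,0],[0,0,0],[0,0,0]]}' >/dev/null; python3 to.py 0.54 -0.2787 0.2 13.7
python3 -m crank '{"hand":[0,0,0,0,0],"translation":[[-0.02,0,0],[-0.06,0,0],[-0.1,0,0],[-0.14,0,0],[-0.18,0,0]],"dr":[[0,0,0],[0,0,0],[0,0,0],[0,0,0],[0,0,0]]}' >/dev/null
python3 to.py 0.526 0.38 0.18 0.5
python3 -m crank '{"hand":[0,0,0,0,0],"translation":[[0,0.008,-0.045],[0,0.016,-0.09],[0,0.025,-0.135],[0,0.033,-0.18],[0,0.041,-0.225]],"dr":[[0.02,0,0],[0.04,0,0],[0.06,0,0],[0.08,0,0],[0.1,0,0]]}' >/dev/null
python3 to.py 0.526 0.38 0.18 0.5
```

```text
t 23.45 pos [ 0.5407 -0.2773  0.0014] w 0.0854 F [-0.8  0.1  0.2]
shift [-0.1986 -0.001   0.0011] dr [-0.0037 -0.0002  0.0002]
t 23.95 pos [ 0.5405 -0.2771  0.1832] w 0.0852 F [ 0.2 -0.4  0.1]
shift [ 0.0033  0.1392 -0.6424] dr [ 2.268e-01 -2.000e-04  2.000e-04]
t 24.45 pos [ 0.5277 -0.0472  0.1816] w 0.0851 F [0.8 0.3 0.6]
shift [ 0.0016  0.0556 -0.4236] dr [ 1.257e-01 -1.000e-04 -0.000e+00]
```

```bash
python3 -m crank '{"hand":[0,0,0,0,0],"translation":[[0,0.006,-0.045],[0,0.012,-0.09],[0,0.018,-0.135],[0,0.023,-0.18],[0,0.029,-0.225]],"dr":[[0.025,0,0],[0.05,0,0],[0.075,0,0],[0.1,0,0],[0.125,0,0]]}' >/dev/null
python3 to.py 0.526 0.38 0.18 0.5
python3 -m crank '{"hand":[0,0,0,0,0],"translation":[[0,-0.001,-0.045],[0,-0.001,-0.09],[0,-0.001,-0.135],[0,-0.001,-0.17],[0,-0.001,-0.19]],"dr":[[0,0,0],[0,0,0],[0,0,0],[0,0,0],[0,0,0]]}' >/dev/null
python3 -m crank '{"hand":[0,0],"translation":[[0,0,0],[0,0,0]],"dr":[[0,0,0],[0,0,0]]}' >/dev/null
python3 to.py 0.526 0.38 0.05 0.5
```

```text
t 24.95 pos [0.526  0.1798 0.1816] w 0.0856 F [ 1.6 -0.7  0.1]
shift [ 0.0016  0.0019 -0.2002] dr [ 0.0007  0.     -0.    ]
t 25.65 pos [0.5233 0.3677 0.1812] w 0.0853 F [ 0.6  0.7 -0.3]
shift [ 0.1312  0.0029 -0.0124] dr [0.0023 0.0006 0.0005]
```

```bash
python3 -m crank '{"hand":[0,0,0,0,0],"translation":[[0,0.003,-0.012],[0.03,0.003,-0.012],[0.07,0.003,-0.012],[0.11,0.003,-0.012],[0.131,0.003,-0.012]],"dr":[[0,0,0],[0,0,0],[0,0,0],[0,0,0],[0,0,0]]}' >/dev/null
python3 to.py 0.526 0.38 0.05 0.5
python3 -m crank '{"hand":[40,80,130,180,255],"translation":[[0,0,0],[0,0,0],[0,0,0],[0,0,0],[0,0,0]],"dr":[[0,0,0],[0,0,0],[0,0,0],[0,0,0],[0,0,0]]}' 35 >/dev/null
python3 -m crank '{"hand":[255,255,255],"translation":[[0,0,0],[0,0,0],[0,0,0]],"dr":[[0,0,0],[0,0,0],[0,0,0]]}' >/dev/null
python3 to.py 0.526 0.38 0.2 0
```

```text
t 26.15 pos [0.5253 0.3777 0.0474] w 0.0852 F [ 0.3 -0.9  0.1]
shift [-0.0026  0.0007 -0.0023] dr [0.0001 0.0022 0.0043]
t 26.95 pos [0.5272 0.38   0.0528] w 0.0417 F [-1.4 -2.2  6.4]
shift [-0.1473 -0.0007 -0.0002] dr [ 0.0105 -0.001  -0.0033]
```

```bash
python3 -m crank '{"hand":[255,255,255,255,255],"translation":[[-0.004,0,0],[-0.01,0,0],[-0.03,0,0],[-0.06,0,0],[-0.09,0,0]],"dr":[[0,0,0],[0,0,0],[0,0,0],[0,0,0],[0,0,0]]}' >/dev/null
python3 to.py 0.559 -0.356 0.145 13.7
python3 -m crank '{"hand":[255,255,255,255,255],"translation":[[-0.004,0,0.015],[-0.004,0,0.04],[-0.004,0,0.075],[-0.004,0,0.115],[-0.004,0,0.155]],"dr":[[0,0,0],[-0.02,0,0],[-0.04,0,0],[-0.06,0,0],[-0.08,0,0]]}' >/dev/null
python3 to.py 0.559 -0.356 0.145 13.7
python3 -m crank '{"hand":[255,255,255,255,255],"translation":[[0,0.001,0.04],[0,0.001,0.08],[0,0.001,0.12],[0,0.001,0.16],[0,0.001,0.2]],"dr":[[-0.012,0,0],[-0.024,0,0],[-0.036,0,0],[-0.048,0,0],[-0.06,0,0]]}' >/dev/null
python3 to.py 0.559 -0.356 0.145 13.7
```

```text
t 27.45 pos [0.526  0.3798 0.1417] w 0.0417 F [ 1.   0.9 -2.8]
shift [-0.0031  0.0252  0.7361] dr [-2.285e-01  2.000e-04  9.000e-04]
t 27.95 pos [0.527  0.2228 0.1436] w 0.0418 F [ 0.7 -0.8 -1.8]
shift [-0.0011 -0.0211  0.5793] dr [-0.1474  0.0003  0.0017]
t 28.45 pos [0.546  0.0237 0.1438] w 0.0415 F [ 0.  -1.  -1.7]
shift [-0.0013 -0.0441  0.3774] dr [-0.0884 -0.0004  0.0015]
```

```bash
python3 -m crank '{"hand":[255,255,255,255,255],"translation":[[0,-0.005,0.04],[0,-0.01,0.08],[0,-0.015,0.12],[0,-0.02,0.16],[0,-0.025,0.2]],"dr":[[-0.017,0,0],[-0.035,0,0],[-0.052,0,0],[-0.07,0,0],[-0.087,0,0]]}' >/dev/null
python3 to.py 0.559 -0.356 0.145 13.7
python3 -m crank '{"hand":[255,255,255,255,255],"translation":[[0,-0.005,0.04],[0,-0.01,0.08],[0,-0.015,0.115],[0,-0.02,0.145],[0,-0.022,0.165]],"dr":[[0,0,0],[0,0,0],[0,0,0],[0,0,0],[0,0,0]]}' >/dev/null
python3 -m crank '{"hand":[255,255,255],"translation":[[0,0,0],[0,0,0],[0,0,0]],"dr":[[0,0,0],[0,0,0],[0,0,0]]}' >/dev/null
python3 to.py 0.559 -0.356 0.0068 13.7
```

```text
t 28.95 pos [ 0.551  -0.1775  0.1437] w 0.0417 F [ 1.  -1.2 -2.7]
shift [-0.0014 -0.0343  0.1753] dr [-0.0013 -0.0011  0.0012]
t 29.75 pos [ 0.5693 -0.3403  0.1443] w 0.0419 F [ 0.1  0.1 -2.6]
shift [ 0.1375 -0.0136  0.013 ] dr [-0.001  -0.001   0.0006]
```

```bash
python3 -m crank '{"hand":[255,255,255,255,255],"translation":[[0,-0.012,0.011],[0.01,-0.012,0.011],[0.045,-0.012,0.011],[0.085,-0.012,0.011],[0.115,-0.012,0.011]],"dr":[[0,0,0],[0,0,0],[0,0,0],[0,0,0],[0,0,0]]}' >/dev/null
python3 -m crank '{"hand":[255,255,255,255],"translation":[[0.01,0,0],[0.015,0,0],[0.017,0,0],[0.017,0,0]],"dr":[[0,0,0],[0,0,0],[0,0,0],[0,0,0]]}' >/dev/null
python3 to.py 0.559 -0.356 0.0068 13.7
```

```text
t 30.65 pos [ 0.5612 -0.3552  0.0139] w 0.0417 F [ 0.1  0.4 -1.4]
shift [ 0.0071 -0.0023  0.0003] dr [-0.0015  0.0019 -0.0013]
```

```bash
python3 -m crank '{"hand":[255,255,255,255],"translation":[[0.002,-0.002,0],[0.004,-0.002,0],[0.006,-0.002,0],[0.0065,-0.002,0]],"dr":[[0,0,0],[0,0,0],[0,0,0],[0,0,0]]}' >/dev/null; python3 to.py 0.559 -0.356 0.0068 13.7
python3 -m crank '{"hand":[255,255],"translation":[[0.001,0,0],[0.001,0,0]],"dr":[[0,0,0],[0,0,0]]}' >/dev/null; python3 to.py 0.559 -0.356 0.0068 13.7
```

```text
t 31.05 pos [ 0.5588 -0.3554  0.0067] w 0.0414 F [-3.4  0.9  6. ]
shift [-0.0001  0.0001  0.0006] dr [-0.0016  0.0007 -0.0003]
t 31.25 pos [ 0.5588 -0.3555  0.0068] w 0.0417 F [-4.   1.6 10.4]
shift [-0.      0.0001  0.0006] dr [-0.0015  0.0012 -0.0005]
```

Contact. I release, retreat upward and check from above.

```bash
python3 -m crank '{"hand":[150,80,0,0,0],"translation":[[0,0,0],[0,0,0],[0,0,0],[0,0,0],[0,0,0]],"dr":[[0,0,0],[0,0,0],[0,0,0],[0,0,0],[0,0,0]]}' >/dev/null
python3 -m crank '{"hand":[0,0,0,0,0],"translation":[[-0.02,0,0],[-0.06,0,0],[-0.1,0,0],[-0.14,0,0],[-0.18,0,0]],"dr":[[0,0,0],[0,0,0],[0,0,0],[0,0,0],[0,0,0]]}' >/dev/null
python3 -m crank '{"hand":[0,0,0,0,0],"translation":[[0,0,-0.045],[0,0,-0.09],[0,0,-0.135],[0,0,-0.18],[0,0,-0.225]],"dr":[[0,0,0],[0,0,0],[0,0,0],[0,0,0],[0,0,0]]}' >/dev/null
python3 -m crank '{"hand":[0,0,0,0,0],"translation":[[0,0,-0.045],[0,0,-0.09],[0,0,-0.135],[0,0,-0.18],[0,0,-0.18]],"dr":[[0,0,0],[0,0,0],[0,0,0],[0,0,0],[0,0,0]]}' >/dev/null
python3 to.py 0.5 0 0.2 13.7
python3 - <<'E'
from h import *
p,d=cams.get_image("top");W=cloud("top",p,d);x,y,z=[W[...,i] for i in range(3)]
a=np.radians(13.68);bx=(x-.5305)*np.cos(a)+(y+.2398)*np.sin(a);by=-(x-.5305)*np.sin(a)+(y+.2398)*np.cos(a)
for n,c,h in(("square",-.12,.096),("cup",-.04,.076),("jar",.04,.087),("bottle",.12,.106)):
    m=(abs(bx)<.045)&(abs(by-c)<.038)&(z>h-.008);B=np.stack([bx[m],by[m]],1)
    r=cv2.minAreaRect((B*1000).astype(np.float32));print(n,np.round(r[0],1),np.round(r[1],1),m.sum(),z[m].max().round(4))
s,_=cams.get_image("side")
cv2.imwrite("pics/fin.png",np.vstack([cv2.resize(p[150:270,360:540],(600,400)),cv2.resize(s[100:200,300:450],(300,200))[:, :].repeat(2,1)]))
E
```

```text
t 33.25 pos [0.4617 0.0425 0.1854] w 0.0852 F [ 0.3 -2.  -0.1]
shift [-0.0147  0.0269  0.0504] dr [ 0.0035 -0.001   0.    ]
square [   0.7 -115.9] [40.1 39.3] 211 0.1028
cup [  1.4 -37.5] [53.  52.3] 126 0.0843
jar [ 3.4 44.9] [26.3 15.3] 43 0.0915
bottle [  0.2 118.1] [27.8 26.9] 117 0.1115
```

View pics/fin.png

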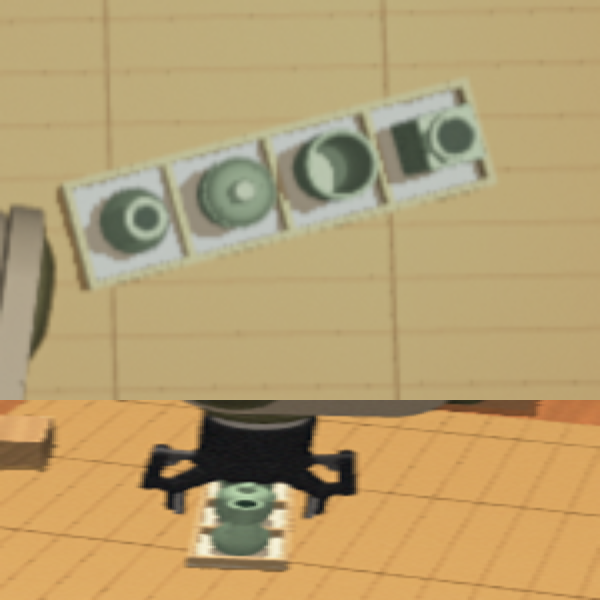

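The top view shows one piece per compartment, all upright: bottle (135,220), jar (237,192), cup (336,165), square (445,142). Positions are within about 5 mm of the centres, and the arm is clear at left. I hand in.

```bash
python3 -m crank '{"hand":[0,0,0,0],"translation":[[0,0,0],[0,0,0],[0,0,0],[0,0,0]],"dr":[[0,0,0],[0,0,0],[0,0,0],[0,0,0]]}'; python3 -c "from rig import env;print(env.close_job())"
```

```text
time_s: 33.75
position: [0.4635, 0.0378, 0.185]
tool_rot: [[-0.0, 0.972, 0.234], [-0.0, 0.234, -0.972], [-1.0, -0.0, -0.0]]
ft_force: [-0.3, -0.1, -0.5]
grip_width: 0.0858
the job is handed in; nothing more can be done
None
```

All four celadon pieces are in the box in reverse order and the job is handed in, at about 34 s of the 112 s allowed. From the left, the bench had square, cup, jar and bottle, and they now stand at box y -0.12, -0.04, +0.04 and +0.12. I lowered each piece until the floor contact showed in the wrist force before letting go.

The last top-camera check put all four within about 5 mm of their compartment centres, upright. The jar was furthest out, at +3.4 mm in x and +4.9 mm in y. That reading came from few lid pixels; an earlier one taken from a larger patch was closer to centre. The arm was clear of everything and the gripper open.

Two things disagreed along the way:
- **Fingertip height:** the depth image showed the real fingertips about 25–30 mm above the reported TCP. The first jar grip therefore landed on the lid slope (51 mm wide instead of 54 mm), so I reopened before lifting and gripped it 24 mm lower.
- **Top-camera heights:** these read up to about 8 mm high. I therefore relied on the force contacts, which came at the predicted heights, to confirm each foot was on the floor.

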